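Put the cooking things away by kind

ROBOT

A 7-joint arm with a two-finger parallel gripper is mounted at the origin on a cart in front of the work surface, level with it; the furniture and walls round the work are solid. World frame = base frame: x ahead of the robot, y to its left, z up, the work surface at z = 0. Lengths are in mm, angles in degrees, forces in N, time in s.
With the tool pointing down it reaches from about 400 to 850 mm from the base axis. Payload 10.4 kg.
Tool frame: the origin (TCP) lies at the very end of the fingers, on their centre line; the grasp point (between the pads) lies ctrl.grip_depth behind it (ctrl.grip_depth is the distance from the TCP to the grasp point, in mm); z points along the fingers, y is the line along which they close (so a half turn about z gives the same grasp; the last joint's range is limited). The gripper opens to 85 mm and grips with 20 to 120 N. Pads are 22 mm wide; open, the fingers measure 114 mm over their backs; the gripper's body (76 mm by 85 mm) begins 54 mm behind the grasp point. The pads swing forward as they close: fully open they stand 13 mm farther back than shut.
Start: joints at [62.189, 19.034, -3.707, 83.658, 1.238, 77.344, -5.071], TCP at [279.058, -559.265, 231.338] pointing down, gripper open.
Joint ranges: [-148.97, 148.97], [-28.65, 121.19], [-84.17, 76.75], [9.2, 138.47], [-72.65, 252.65], [3.7, 117.97], [-149.18, 149.18]. Speed limits (degrees/s): [127.2, 127.2, 159.86, 159.86, 180, 180, 180].

INTERFACE

Orientations are given as [roll, pitch, yaw] about the fixed x, y, z axes, in that order (R = Rz(yaw) Ry(pitch) Rx(roll)).
In Python, from station import ctrl gives the robot as it stands.
- The arm moves only by the tool arm_command, never from a script. Its argument "moves" is one flat list of numbers, 7 for each row, row after row: the shift along the tool's x, y, z in units of 30 mm (1.0 is 30 mm), then the turn, a rotation vector about the tool's x, y, z in units of 6 degrees (1.0 is 6 degrees), then the closure in counts, from 0 (fully open) to 255 (shut). A call has 1 to 12 rows; each row shifts and turns the commanded pose from where the row before left it, along the tool's axes as they then stand; what a row does not reach is not made up. A row lasts 1/12 s, in which the tool goes at most 41.7 mm and 7.16 degrees, less where a joint would pass 70% of its speed; a pose out of reach is approached as far as the arm can. A call is refused whole if a number of a shift passes 1 or a number of a turn 1, either way. A call with a gripper value outside its range is refused whole. The fingers move at their own pace and stop on an object; the grip force is fixed at half the most. Time passes only in rows, so rows that do not move let the fingers close. It gives the time, the measured TCP pose, the force, the opening and the grip force at its end, in the units of the state.
- ctrl.sense(): the state, without advancing time (a new reading comes with each control period).
- ctrl.read_camera(name): name is "side" or "top" or "wrist"; returns a dict with "image" (480x640x3 uint8, red, green, blue), "camera_matrix" (3x3 intrinsics, pixels), "R" (3x3) and "t" (3): a world point X has camera coordinates R X + t. Camera axes: x right, y down, z forward; pixel columns grow to the right and rows downward; lengths in mm; the calibration is good to about 2 mm. A picture is of the moment at which its call begins. There is no depth.
- ctrl.finish_job(): hands the job in; it is judged then, once.
The state is a dict: "time": time; "joints": joint angles; "joint_vel": joint speeds; "joint_efforts": joint torques, N m; "tcp_pos": TCP position; "orientation": TCP orientation; "ft_force": force on the tool from outside, world axes, zero at the start; "torque": the same for the moment, N m; "grip_width": finger opening in mm; "gripper_force": force on a finger pad.
Only numpy, scipy, OpenCV 4.12 (cv2) and the standard library are available. Lean on these libraries where they do the work, as an engineer would, in place of code of your own. Each camera call takes 0.05 s, during which the arm holds its last target. There are 200 camera calls.

TASK

Cooking is done: put the five things left along the front of the worktop back where each kind belongs. Tins go in the green tray, the tall round one upright in the square bay and the flat oblong one in the long bay, lying as the bay runs; the two loose spice jars stand in the two free wells of the spice rack, one in each; the teaspoon lies flat and lengthwise in the wide empty bay of the grey cutlery tray. Leave the kitchen timer where it is and the jar that already stands in the rack in its well.

Things in the scene. Friction and masses are not known exactly. Their poses are not given: they have to be found in the camera images.
- tin_small: Tall round tin with a gold lid and a red and cream label, upright, 57 mm in diameter, 72 mm tall, 120 to 260 g. Origin: centre of its underside; z up.
- fish_tin: Flat oblong fish tin with rounded corners, gold sides and a dark blue lid, lying flat: 63 mm wide (x), 105 mm long (y), 25 mm high, 100 to 210 g. Origin: centre of its underside; z up. Gripped across its width near the top it clears the tray's low rim.
- spice_a: Spice jar with a yellow cap, upright, 45 mm in diameter, 100 mm tall, the cap (44 mm in diameter) above 80 mm. Origin: centre of its underside; z up.
- spice_b: Spice jar with a white cap with dark blue marks and a blue and white label, upright, 47 mm in diameter, 98 mm tall, the cap (46 mm in diameter) above 77 mm. Origin: centre of its underside; z up.
- teaspoon: Teaspoon, red handle and metal bowl, lying flat, bowl up: 132 mm long, 26 mm wide at the bowl, 11 mm high, 20 g. Origin: middle of its length, on the underside; x axis along the spoon, y across it, z up. To the touch it is solid, tapering straight from the bowl's width to the handle's end, so grip it across near its middle.
- tin_tray: Tin tray, fixed: low green enamel tray, 92 x 220 mm (x, y), walls 4 mm thick, rim only 12 mm tall, floor at z = 4 mm, a small steel lug 11 mm beyond either end. Origin: centre of its underside; z up. A divider at y = +20 mm parts the square bay (84 x 84 mm, centre x = 0, y = +64 mm) from the long bay (84 mm in x, 124 mm in y, centre x = 0, y = -44 mm).
- spice_rack: Spice rack, fixed: light wood, 90 x 232 mm (x, y), three equal round steel-rimmed wells 60 mm in diameter in a row along y, at y = -70, 0 and +70 mm (x = 0); rim at z = 34 mm, well floors at z = 8 mm; end cheeks 44 mm tall. Origin: centre of its underside; z up. The well at y = +70 mm already holds a jar, those at 0 and -70 mm are free.
- cutlery_tray: Cutlery tray, fixed: grey plastic, 121 x 188 mm (x, y), walls 5 mm thick, 28 mm tall, floor at z = 5 mm. Origin: centre of its underside; z up. A divider along y parts the wide empty bay (70 x 178 mm, centre x = -20.5 mm, y = 0, the side nearer the robot) from a narrow one (centre x = +37 mm) where a yellow peeler lies (fixed, 18 mm high).
- spice_c: Spice jar with a white and green cap and a green label, 43 mm in diameter, 100 mm tall, already standing in the end well of the spice rack; to be left there. Origin: centre of its underside; z up.
- kitchen_timer: Bystander: white clockwork kitchen timer, 69 mm in diameter, 58 mm tall, standing among the things at the front; not to be moved. Origin: centre of its underside; z up. (Mind the wall cabinets: they hang from 0.46 m above the worktop and their handles begin 0.63 m in front of the robot's base, so keep tall reaches over the holders low.)

How it is judged (in metres and radians):
At the end, for the whole second after the job is handed in: Tall tin upright on the floor of the square bay, flat tin flat in the long bay and along it, the two jars on the floors of the rack's two free wells (either way round), third jar still in its well, all upright and inside; teaspoon flat in the wide bay, within 0.4 rad of its length. All at rest (x of tin_small in the frame of tin_tray between -0.016 and 0.016 m and y of tin_small in the frame of tin_tray between 0.048 and 0.08 m and z of tin_small in the frame of tin_tray between 0 and 0.008 m and x of fish_tin in the frame of tin_tray between -0.014 and 0.014 m and y of fish_tin in the frame of tin_tray between -0.058 and -0.03 m and z of fish_tin in the frame of tin_tray between 0 and 0.008 m and angle between the y axis of fish_tin and the y axis of tin_tray, either way round below 0.3 rad and ((x of spice_a in the frame of spice_rack between -0.011 and 0.011 m and y of spice_a in the frame of spice_rack between -0.011 and 0.011 m and z of spice_a in the frame of spice_rack between 0.002 and 0.014 m) or (x of spice_a in the frame of spice_rack between -0.011 and 0.011 m and y of spice_a in the frame of spice_rack between -0.081 and -0.059 m and z of spice_a in the frame of spice_rack between 0.002 and 0.014 m)) and ((x of spice_b in the frame of spice_rack between -0.011 and 0.011 m and y of spice_b in the frame of spice_rack between -0.011 and 0.011 m and z of spice_b in the frame of spice_rack between 0.002 and 0.014 m) or (x of spice_b in the frame of spice_rack between -0.011 and 0.011 m and y of spice_b in the frame of spice_rack between -0.081 and -0.059 m and z of spice_b in the frame of spice_rack between 0.002 and 0.014 m)) and x of spice_c in the frame of spice_rack between -0.011 and 0.011 m and y of spice_c in the frame of spice_rack between 0.059 and 0.081 m and z of spice_c in the frame of spice_rack between 0.002 and 0.014 m and x of teaspoon in the frame of cutlery_tray between -0.0505 and 0.0095 m and y of teaspoon in the frame of cutlery_tray between -0.03 and 0.03 m and z of teaspoon in the frame of cutlery_tray between -0.005 and 0.015 m and angle between the x axis of teaspoon and the y axis of cutlery_tray, either way round below 0.4 rad and angle between each of tin_small, fish_tin, spice_a, spice_b, spice_c, teaspoon's own z axis and vertical below 0.15 rad and linear speed of each of tin_small, fish_tin, spice_a, spice_b, spice_c, teaspoon below 0.02 m/s); the robot touches nothing.
It fails at once if the kitchen timer is moved more than 25 mm or tipped over (distance of kitchen_timer from where it was at the start of the episode above 0.025 m or angle between kitchen_timer's own z axis and vertical above 0.5 rad).
It fails at once if the jar already in the rack is lifted or knocked out of its well (distance of spice_c from where it was at the start of the episode above 0.025 m or angle between spice_c's own z axis and vertical above 0.5 rad).
It also fails if it takes over 128 s, if anything falls off the work surface, if the arm or the gripper's body presses on something with over 40 N, if the wrist force passes 120 N, or if a joint passes its speed limit or range.

## Working session

There is one attempt and no reset: what is moved stays moved. The work goes in short steps, Python scripts to look and compute and a tool call to move; the robot and the scene stay as the last step left them, time stands still between calls to the robot, and variables do not carry over. Pictures are saved under pics/ and viewed, at most 14 in all, crops included, and the job is handed in when it is done.

Besides the shell and the picture viewer there is one more tool, called after ">>>" by a JSON object that holds its "fn" and its "kwargs". arm_command: Moves the arm, as the interface text tells. Its arguments: {"type":"object","properties":{"moves":{"type":"array"}},"required":["moves"]}

```bash
mkdir -p pics; ls; python3 - <<'E'
from station import ctrl
import cv2
s=ctrl.sense();print({k:s[k] for k in("time","tcp_pos","orientation","grip_width")},ctrl.grip_depth)
for n in("top","side"):
    c=ctrl.read_camera(n);cv2.imwrite(f"pics/{n}0.png",c["image"][:,:,::-1]);print(n,c["camera_matrix"].tolist(),c["R"].tolist(),c["t"].tolist())
E
```

```text
pics
{'time': 0.0, 'tcp_pos': array([ 278.88033267, -558.92264125,  230.4956302 ]), 'orientation': array([-1.79917979e+02,  4.32230380e-03,  2.65208517e+01]), 'grip_width': 85.34225583396427} 18.700000000000003
top [[479.75125687012184, 0.0, 317.4300699655365], [0.0, 479.75125687012184, 237.25615577513045], [0.0, 0.0, 1.0]] [[0.0027775176088315474, -0.9999931989742633, -0.002426396742461936], [-0.991447676280821, -0.002437178733490238, -0.13048204994244048], [0.13047524896812093, 0.002768061603400803, -0.991447702726506]] [22.970317612728582, 471.8622265845313, 925.2450014345361]
side [[543.4909722331787, 0.0, 321.1833180745522], [0.0, 543.4909722331787, 234.38908966341762], [0.0, 0.0, 1.0]] [[-0.9138926142343804, -0.4057654385970494, -0.012437784689964525], [-0.2911473369875504, 0.676477493865292, -0.6764698281954571], [0.28290195795170353, -0.6145995518497208, -0.7363653122283901]] [436.53864369002554, 155.19106068164484, 1223.563448272507]
```

View pics/top0.png

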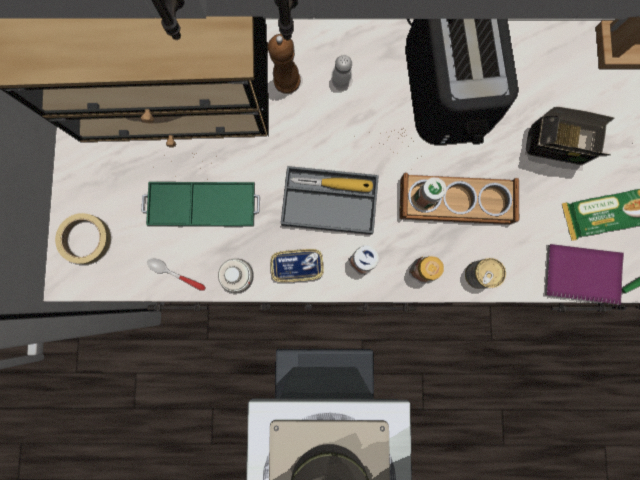

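View pics/side0.png

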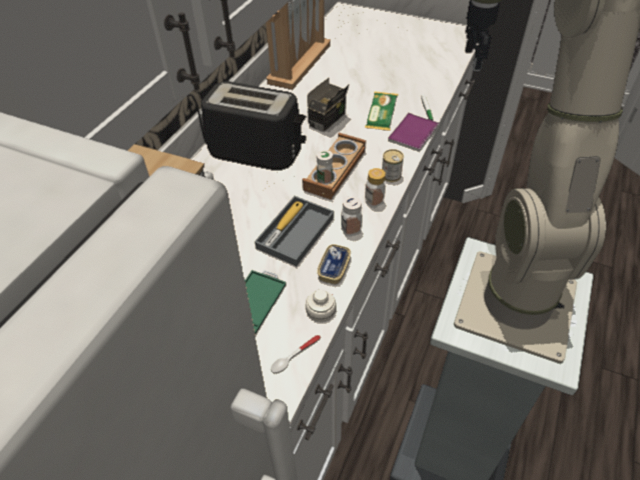

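The top view shows: the green tray at (201,204) with its square bay on the left (+y), the cutlery tray at (329,200), the rack at (460,198) with its occupied well on the left, the spoon at (176,274), the timer at (235,275), the fish tin at (297,265), spice_b at (364,260), spice_a at (428,268) and the tall tin at (486,273). In the side view the fridge hides part of the green tray.

```bash
python3 - <<'E'
import cv2
i=cv2.imread("pics/top0.png")
cv2.imwrite("pics/c1.png",cv2.resize(i[160:300,270:530],None,fx=3,fy=3,interpolation=cv2.INTER_CUBIC))
cv2.imwrite("pics/c2.png",cv2.resize(i[160:300,130:390],None,fx=3,fy=3,interpolation=cv2.INTER_CUBIC))
E
```

```text
(no output)
```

View pics/c1.png

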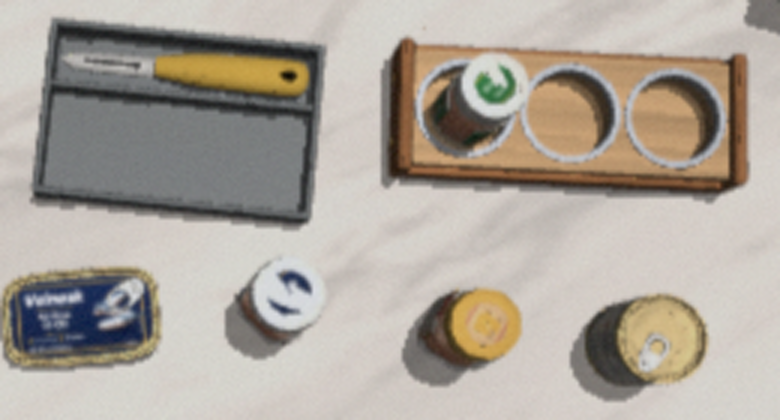

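View pics/c2.png

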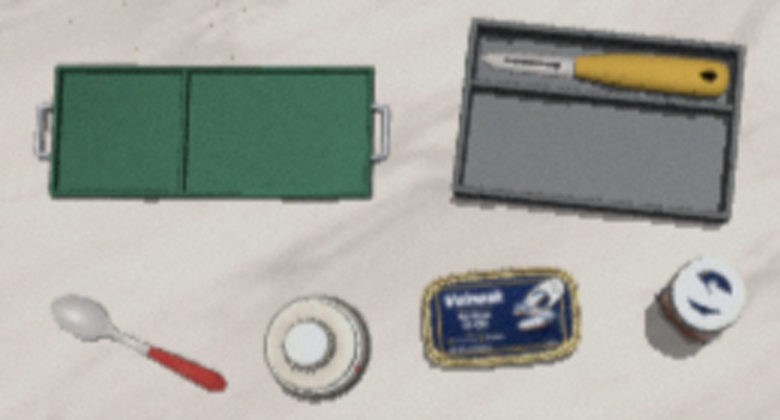

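The crops show these clear features. In c1 the caps are at (288,295), (486,326) and (668,339), and the wells at (570,113) and (675,118). In c2 the tray corners are (56,67), (374,67), (371,198) and (51,198), the cutlery rim corners are (474,19), (743,45), (728,220) and (456,197), the spoon runs (55,303)–(225,387), and the fish tin is centred at (501,316).

```bash
cat > h.py <<'E'
import numpy as np, cv2
from station import ctrl
def ray(c,uv,z):
    d=c["R"].T@np.linalg.solve(c["camera_matrix"],[uv[0],uv[1],1.]); o=-c["R"].T@c["t"]
    return (o+d*(z-o[2])/d[2])[:2]
def proj(c,X):
    p=c["camera_matrix"]@(c["R"]@np.array(X,float)+c["t"]); return p[:2]/p[2]
E
python3 - <<'E'
from h import *
np.set_printoptions(precision=1,suppress=True)
c=ctrl.read_camera("top");s=ctrl.read_camera("side")
for k in (c,s):
    for a in("R","t","camera_matrix"):k[a]=np.array(k[a])
P1=lambda u,v:(270+(u+.5)/3-.5,160+(v+.5)/3-.5)
P2=lambda u,v:(130+(u+.5)/3-.5,160+(v+.5)/3-.5)
for n,p,z in(("b",P1(288,295),98),("a",P1(486,326),100),("tin",P1(668,339),72),("c",P1(494,87),100),("w+",P1(466,107),34),("w0",P1(570,113),34),("w-",P1(675,118),34),("timer",P2(307,344),58)):
    x=ray(c,p,z);print(n,x,"side px",proj(s,[*x,z]))
for n,L,z in(("tray",((56,67),(374,67),(371,198),(51,198)),12),("cut",((474,19),(743,45),(728,220),(456,197)),28)):
    Q=np.array([ray(c,P2(*p),z) for p in L]);print(n,Q.tolist(),Q.mean(0),[np.linalg.norm(Q[i]-Q[(i+1)%4]) for i in range(4)])
    d=Q[0]-Q[1]+Q[3]-Q[2];print("yaw of y axis",np.degrees(np.arctan2(-d[0],d[1])))
hsv=cv2.cvtColor(c["image"],cv2.COLOR_RGB2HSV)
def blob(name,box,m,z):
    x0,y0,x1,y1=box;k=np.zeros(m.shape,np.uint8);k[y0:y1,x0:x1]=m[y0:y1,x0:x1]*255
    k=cv2.morphologyEx(k,cv2.MORPH_CLOSE,np.ones((3,3)))
    ct=max(cv2.findContours(k,0,1)[0],key=cv2.contourArea)[:,0]
    Q=np.array([ray(c,p,z) for p in ct],np.float32);r=cv2.minAreaRect(Q);print(name,r,np.round(cv2.boxPoints(r)).tolist())
H,S,V=hsv[...,0],hsv[...,1],hsv[...,2]
blob("fish",(265,240,330,290),S>60,22)
blob("spoon",(140,250,212,298),(S>90)|(V<165),4)
blob("red",(140,250,212,298),S>90,4)
blob("capa",(405,250,450,290),(S>150)&(V>150),98)
blob("tray",(130,170,270,240),(H>60)&(H<95)&(S>80),11)
E
```

```text
b [424.7 -64.9] side px [351.7 201.8]
a [ 405.8 -185.3] side px [376.2 172.9]
tin [ 399.8 -306.1] side px [393.  154.3]
c [ 555.  -194.5] side px [323.9 156. ]
w+ [ 556.9 -191.6] side px [323.  175.5]
w0 [ 552.9 -261.1] side px [334.4 160.7]
w- [ 549.7 -331.1] side px [345.  146.5]
timer [396.1 187.7] side px [320.1 293.3]
tray [[588.5793730852652, 373.9364983439837], [589.0546505603206, 154.86615631524188], [497.8194425259466, 155.08730700302146], [497.2970782517823, 372.8859994865162]] [543.2 264.2] [np.float64(219.0708575901145), np.float64(91.23547606442469), np.float64(217.79931889690295), np.float64(91.28833933157308)]
yaw of y axis 0.13084141428776241
cut [[618.6156381023334, 85.32251798841682], [600.8653684975064, -97.24754397220164], [481.0483330243435, -85.62695614346356], [496.137555512405, 96.03012262514368]] [549.2  -0.4] [np.float64(183.43091232218222), np.float64(120.37923430169592), np.float64(182.28268952930827), np.float64(122.94524599170872)]
yaw of y axis -5.151978725603199
fish ((416.69769287109375, 65.65865325927734), (62.29063415527344, 103.9859619140625), 5.33310079574585) [[381.0, 115.0], [391.0, 11.0], [453.0, 17.0], [443.0, 120.0]]
spoon ((381.90020751953125, 278.36370849609375), (57.78178405761719, 13.358121871948242), 64.05148315429688) [[363.0, 255.0], [375.0, 249.0], [401.0, 301.0], [389.0, 307.0]]
red ((382.6943054199219, 278.9879150390625), (55.96446228027344, 10.691246032714844), 64.05467987060547) [[366.0, 256.0], [375.0, 251.0], [400.0, 302.0], [390.0, 306.0]]
capa ((406.6908264160156, -182.80499267578125), (33.071815490722656, 37.09519577026367), 88.5464096069336) [[388.0, -199.0], [425.0, -200.0], [426.0, -167.0], [389.0, -166.0]]
tray ((543.0147094726562, 265.2401123046875), (87.8681640625, 217.51856994628906), 0.124612957239151) [[499.0, 374.0], [499.0, 156.0], [587.0, 157.0], [587.0, 374.0]]
```

```bash
cat > go.py <<'E'
import sys
from h import *
from scipy.spatial.transform import Rotation as T
# args: x y z yaw ; prints needed shift (units, tool axes at target yaw) and turn units
x,y,z,yaw=map(float,sys.argv[1:5]);s=ctrl.sense()
R=T.from_euler("xyz",[180,0,yaw],degrees=True)
q=T.from_euler("xyz",s["orientation"],degrees=True)
print("t",round(s["time"],2),"tcp",np.round(s["tcp_pos"],1),"rpy",np.round(s["orientation"],1),"w",round(s["grip_width"],1))
print("shift units now-frame",np.round(q.inv().apply(np.array([x,y,z])-s["tcp_pos"])/30,2),"target-frame",np.round(R.inv().apply(np.array([x,y,z])-s["tcp_pos"])/30,2),"turn",np.round((q.inv()*R).as_rotvec(degrees=True)/6,2))
E
```

>>> {"fn": "arm_command", "kwargs": {"moves": [0,0,0,0,0,-1,0,0,0,0,0,0,-1,0,0,0,0,0,0,-1,0,0,0,0,0,0,-1,0,0,0,0,0,0,-1,0,0,0,0,0,0,-1,0,0,0,0,0,0,-1,0,0,0,0,0,0,-1,0,0,0,0,0,0,-1,0,0,0,0,0,0,-1,0]}}

```text
time: 1.03
tcp_pos: [279.0, -559.2, 231.1]
orientation: [-180.0, -0.0, 86.8]
ft_force: [0.1, -0.0, -0.1]
grip_width: 85.9
gripper_force: 0.0
```

>>> {"fn": "arm_command", "kwargs": {"moves": [0.72,0.29,0.33,0,0,0,0,0.72,0.29,0.33,0,0,0,0,0.72,0.29,0.33,0,0,0,0,0.72,0.29,0.33,0,0,0,0,0.72,0.29,0.33,0,0,0,0,0.72,0.29,0.33,0,0,0,0,0.72,0.29,0.33,0,0,0,0,0.72,0.29,0.33,0,0,0,0,0.72,0.29,0.33,0,0,0,0,0.72,0.29,0.33,0,0,0,0,0.72,0.29,0.33,0,0,0,0,0.72,0.29,0.33,0,0,0,0]}}

```text
time: 2.03
tcp_pos: [399.3, -305.8, 112.1]
orientation: [180.0, 0.0, 86.5]
ft_force: [1.1, -0.2, 0.4]
grip_width: 85.8
gripper_force: 0.0
```

```bash
python3 go.py 400 -306 36 87; python3 - <<'E'
from h import *
c=ctrl.read_camera("wrist");cv2.imwrite("pics/w1.png",c["image"][:,:,::-1])
c={k:np.array(v) for k,v in c.items()}
for n,X in(("tin",(400,-306,72)),("a",(406,-185,100))):print(n,proj(c,X))
E
```

```text
t 2.03 tcp [ 399.3 -305.8  112.1] rpy [180.    0.   86.5] w 85.8
shift units now-frame [-0.    0.02  2.54] target-frame [-0.01  0.02  2.54] turn [ 0.    0.   -0.08]
tin [321.185068   282.67740777]
a [318.13046549 -31.67142093]
```

View pics/w1.png

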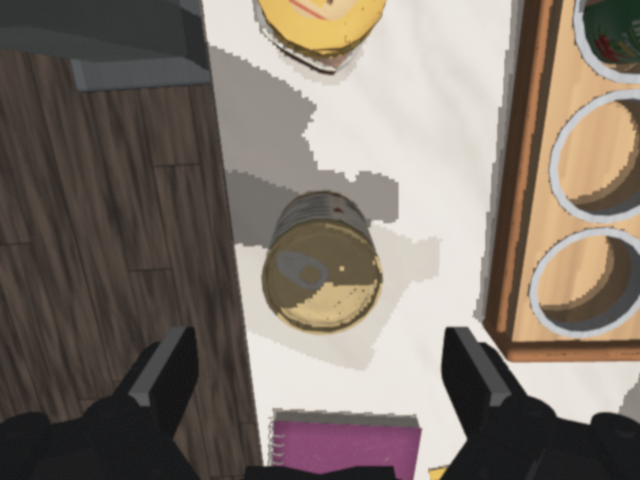

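The wrist view shows the tin's lid centred at (322,276), where (321,283) was predicted, so it sits about 3 mm farther in +y. The fingers straddle it cleanly. The free wells are at (605,155) and (590,285).

>>> {"fn": "arm_command", "kwargs": {"moves": [0.1,0.02,0.5,0,0,0,0,0,0,0.5,0,0,0,0,0,0,0.5,0,0,0,0,0,0,0.5,0,0,0,0,0,0,0.5,0,0,0,0,0,0,0.04,0,0,0,0,0,0,0,0,0,0,255,0,0,0,0,0,0,255,0,0,0,0,0,0,255,0,0,0,0,0,0,255,0,0,0,0,0,0,255,0,0,0,0,0,0,255]}}

```text
time: 3.08
tcp_pos: [400.6, -304.5, 37.6]
orientation: [179.9, 0.1, 86.5]
ft_force: [-0.7, 0.3, 6.3]
grip_width: 56.0
gripper_force: 64.2
```

>>> {"fn": "arm_command", "kwargs": {"moves": [0,0,0,0,0,0,255,0,0,0,0,0,0,255,0,0,-0.2,0,0,0,255,0,0,-0.8,0,0,0,255,0,0,-1,0,0,0,255,0,0,-1,0,0,0,255,0,0,-1,0,0,0,255]}}

```text
time: 3.67
tcp_pos: [399.4, -303.5, 158.0]
orientation: [-180.0, -0.0, 86.5]
ft_force: [1.1, -1.7, -3.2]
grip_width: 56.0
gripper_force: 64.4
```

```bash
python3 go.py 543 328 160 86.5
```

```text
t 3.67 tcp [ 399.4 -303.5  158. ] rpy [-180.    -0.    86.5] w 56.0
shift units now-frame [21.3   3.5  -0.06] target-frame [21.3   3.49 -0.07] turn [-0.   -0.    0.01]
```

>>> {"fn": "arm_command", "kwargs": {"moves": [0.97,0.16,0,0,0,0,255,0.97,0.16,0,0,0,0,255,0.97,0.16,0,0,0,0,255,0.97,0.16,0,0,0,0,255,0.97,0.16,0,0,0,0,255,0.97,0.16,0,0,0,0,255,0.97,0.16,0,0,0,0,255,0.97,0.16,0,0,0,0,255,0.97,0.16,0,0,0,0,255,0.97,0.16,0,0,0,0,255,0.97,0.16,0,0,0,0,255,0.97,0.16,0,0,0,0,255]}}

```text
time: 4.67
tcp_pos: [478.4, 42.4, 156.7]
orientation: [180.0, 0.0, 86.5]
ft_force: [1.1, -0.3, -0.7]
grip_width: 55.9
gripper_force: 64.6
```

>>> {"fn": "arm_command", "kwargs": {"moves": [0.97,0.16,0,0,0,0,255,0.97,0.16,0,0,0,0,255,0.97,0.16,0,0,0,0,255,0.97,0.16,0,0,0,0,255,0.97,0.16,0,0,0,0,255,0.97,0.16,0,0,0,0,255,0.97,0.16,0,0,0,0,255,0.97,0.16,0,0,0,0,255,0.97,0.16,0,0,0,0,255,0.97,0.16,0,0,0,0,255,0,0,0,0,0,0,255]}}

```text
time: 5.58
tcp_pos: [542.5, 334.7, 156.4]
orientation: [-179.9, -0.2, 86.8]
ft_force: [-0.9, 0.4, -2.5]
grip_width: 55.7
gripper_force: 64.7
```

```bash
python3 go.py 543 328 42 86.5;  python3 - <<'E'
from h import *
c=ctrl.read_camera("wrist");cv2.imwrite("pics/w2.png",c["image"][:,:,::-1])
c={k:np.array(v) for k,v in c.items()}
for y in(370,286):
  for x in (501,585):print(proj(c,(x,y,12)))
E
```

```text
t 5.58 tcp [542.5 334.7 156.4] rpy [-179.9   -0.2   86.8] w 55.7
shift units now-frame [-0.24  0.03  3.81] target-frame [-0.22  0.03  3.81] turn [-0.01 -0.03  0.06]
[255.78565492 174.56111902]
[380.29660386 167.87830523]
[267.31615429 287.95596834]
[381.26686922 282.42185955]
```

View pics/w2.png

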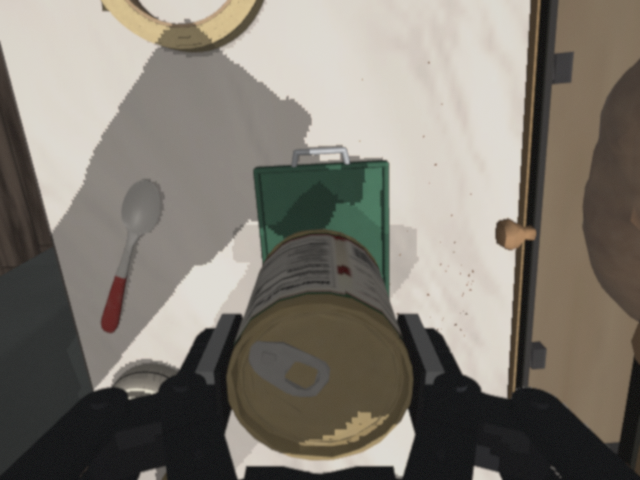

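The wrist view shows the tin held upright over the square bay. The bay's far corners are at (259,173) and (384,165), a few pixels from the prediction.

>>> {"fn": "arm_command", "kwargs": {"moves": [0,0,0.5,0,0,0,255,0,0,0.5,0,0,0,255,0,0,0.5,0,0,0,255,0,0,0.5,0,0,0,255,0,0,0.5,0,0,0,255,0,0,0,0,0,0,255]}}

```text
time: 6.13
tcp_pos: [542.9, 326.8, 77.9]
orientation: [-179.8, 0.2, 86.5]
ft_force: [-0.7, -0.4, -2.5]
grip_width: 56.0
gripper_force: 64.6
```

```bash
python3 go.py 543 328 42 86.5
```

```text
t 6.13 tcp [542.9 326.8  77.9] rpy [-179.8    0.2   86.5] w 56.0
shift units now-frame [0.04 0.01 1.2 ] target-frame [0.04 0.   1.2 ] turn [-0.03  0.03 -0.  ]
```

>>> {"fn": "arm_command", "kwargs": {"moves": [0,0,0.4,0,0,0,255,0,0,0.4,0,0,0,255,0,0,0.35,0,0,0,255,0,0,0,0,0,0,255,0,0,0,0,0,0,255,0,0,0,0,0,0,150,0,0,0,0,0,0,0,0,0,0,0,0,0,0,0,0,0,0,0,0,0,0,0,0,0,0,0,0]}}

```text
time: 6.97
tcp_pos: [544.4, 328.8, 47.3]
orientation: [180.0, -0.0, 86.5]
ft_force: [-0.3, -0.2, -0.0]
grip_width: 85.7
gripper_force: 0.0
```

>>> {"fn": "arm_command", "kwargs": {"moves": [0,0,0,0,0,0,0,0,0,-0.5,0,0,0,0,0,0,-0.8,0,0,0,0,0,0,-0.8,0,0,0,0,0,0,-0.8,0,0,0,0,0,0,-0.8,0,0,0,0,0,0,0,0,0,0,0]}}

```text
time: 7.55
tcp_pos: [545.7, 330.5, 164.4]
orientation: [179.6, -0.3, 86.5]
ft_force: [0.7, 0.3, 0.5]
grip_width: 85.4
gripper_force: 0.0
```

```bash
python3 go.py 398 311 60 64
```

```text
t 7.55 tcp [545.7 330.5 164.4] rpy [179.6  -0.3  86.5] w 85.4
shift units now-frame [-0.96 -4.9   3.44] target-frame [-2.74 -4.14  3.48] turn [ 0.05 -0.05  3.75]
```

>>> {"fn": "arm_command", "kwargs": {"moves": [0,0,0,0,0,0.75,135,0,0,0,0,0,0.75,135,0,0,0,0,0,0.75,135,0,0,0,0,0,0.75,135,0,0,0,0,0,0.75,135,-0.46,-0.69,0.4,0,0,0,135,-0.46,-0.69,0.4,0,0,0,135,-0.46,-0.69,0.4,0,0,0,135,-0.46,-0.69,0.4,0,0,0,135,-0.46,-0.69,0.4,0,0,0,135,-0.46,-0.69,0.4,0,0,0,135,0,0,0.4,0,0,0,135]}}

```text
time: 8.55
tcp_pos: [392.1, 308.7, 73.9]
orientation: [180.0, 0.1, 64.2]
ft_force: [0.4, 0.0, -0.4]
grip_width: 39.8
gripper_force: 0.0
```

```bash
python3 go.py 398 311 3 64;  python3 - <<'E'
from h import *
c=ctrl.read_camera("wrist");cv2.imwrite("pics/w3.png",c["image"][:,:,::-1])
c=ctrl.read_camera("wrist");c={k:np.array(v) for k,v in c.items()}
print(proj(c,(398,311,5)))
hsv=cv2.cvtColor(c["image"],cv2.COLOR_RGB2HSV)
m=((hsv[...,1]>140)&((hsv[...,0]<8)|(hsv[...,0]>172))).astype(np.uint8)*255
ct=max(cv2.findContours(m,0,1)[0],key=cv2.contourArea)[:,0]
Q=np.array([ray(c,p,5) for p in ct],np.float32);r=cv2.minAreaRect(Q);print(r,cv2.boxPoints(r).round())
E
```

```text
t 8.55 tcp [392.1 308.7  73.9] rpy [1.80e+02 1.00e-01 6.42e+01] w 39.8
shift units now-frame [0.16 0.14 2.36] target-frame [0.15 0.14 2.36] turn [0.   0.01 0.04]
[324.12016806 252.53888171]
((381.7281494140625, 274.955078125), (48.788333892822266, 10.784582138061523), 64.06819915771484) [[366. 255.]
 [376. 251.]
 [397. 295.]
 [388. 299.]]
```

View pics/w3.png

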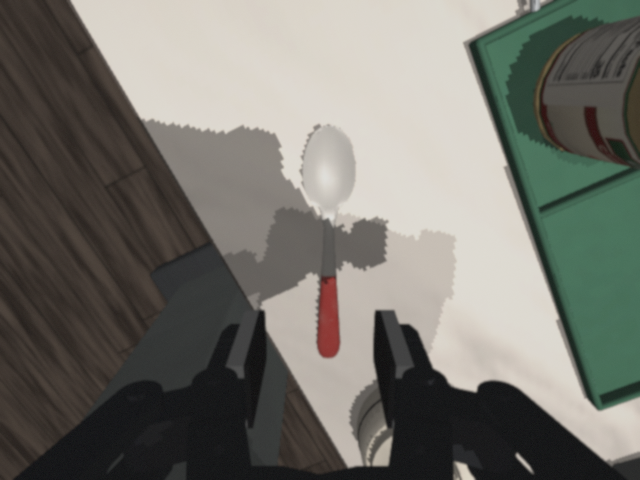

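The wrist view shows the spoon between the fingers and square to them, running from (328,125) to (328,357). The tin stands upright in the square bay.

>>> {"fn": "arm_command", "kwargs": {"moves": [0.14,0.09,0.4,0,0,0,135,0.13,0.09,0.4,0,0,0,135,0,0,0.5,0,0,0,135,0,0,0.4,0,0,0,135,0,0,0,0,0,0,135,0,0,0,0,0,0,135]}}

```text
time: 9.15
tcp_pos: [404.7, 313.6, 22.9]
orientation: [-180.0, 0.0, 64.0]
ft_force: [0.8, -0.0, 1.1]
grip_width: 40.6
gripper_force: 0.0
```

```bash
python3 go.py 400.5 313.5 3 64
```

```text
t 9.15 tcp [404.7 313.6  22.9] rpy [-180.    0.   64.] w 40.6
shift units now-frame [-0.07 -0.12  0.66] target-frame [-0.07 -0.12  0.66] turn [-0.01  0.    0.  ]
```

>>> {"fn": "arm_command", "kwargs": {"moves": [-0.05,-0.1,0.32,0,0,0,135,0,0,0.32,0,0,0,135,0,0,0,0,0,0,135,0,0,0,0,0,0,255,0,0,0,0,0,0,255,0,0,0,0,0,0,255,0,0,0,0,0,0,255,0,0,0,0,0,0,255]}}

```text
time: 9.82
tcp_pos: [401.5, 313.7, 3.9]
orientation: [180.0, -0.0, 64.0]
ft_force: [0.1, -0.5, 1.7]
grip_width: 18.1
gripper_force: 58.5
```

>>> {"fn": "arm_command", "kwargs": {"moves": [0,0,0,0,0,0,255,0,0,-0.3,0,0,0,255,0,0,-0.8,0,0,0,255,0,0,-1,0,0,-0.7,255,0,0,-1,0,0,-0.7,255,0,0,0,0,0,-0.7,255,0,0,0,0,0,-0.7,255,0,0,0,0,0,-0.7,255,0,0,0,0,0,0,255]}}

```text
time: 10.57
tcp_pos: [401.3, 313.5, 97.2]
orientation: [180.0, -0.0, 85.2]
ft_force: [0.4, -0.0, -0.4]
grip_width: 18.1
gripper_force: 58.4
```

```bash
python3 go.py 529 2 95 84.8
```

```text
t 10.57 tcp [401.3 313.5  97.2] rpy [180.   -0.   85.2] w 18.1
shift units now-frame [-9.99  5.11  0.08] target-frame [-9.95  5.18  0.07] turn [ 0.01 -0.    0.07]
```

>>> {"fn": "arm_command", "kwargs": {"moves": [-0.83,0.43,0,0,0,0,255,-0.83,0.43,0,0,0,0,255,-0.83,0.43,0,0,0,0,255,-0.83,0.43,0,0,0,0,255,-0.83,0.43,0,0,0,0,255,-0.83,0.43,0,0,0,0,255,-0.83,0.43,0,0,0,0,255,-0.83,0.43,0,0,0,0,255,-0.83,0.43,0,0,0,0,255,-0.83,0.43,0,0,0,0,255,-0.83,0.43,0,0,0,0,255,-0.83,0.43,0,0,0,0,255]}}

```text
time: 11.57
tcp_pos: [529.8, 1.1, 97.0]
orientation: [180.0, 0.0, 84.9]
ft_force: [0.3, -0.0, -0.2]
grip_width: 17.9
gripper_force: 58.4
```

>>> {"fn": "arm_command", "kwargs": {"moves": [0,0,0,0,0,0,255,0,0,0.5,0,0,0,255,0,0,0.5,0,0,0,255,0,0,0,0,0,0,255,0,0,0,0,0,0,255]}}

```text
time: 11.98
tcp_pos: [528.9, 2.7, 66.5]
orientation: [-179.9, -0.0, 84.9]
ft_force: [0.1, 0.5, -0.6]
grip_width: 18.0
gripper_force: 58.4
```

```bash
python3 go.py 529 2 12 85;  python3 - <<'E'
from h import *
c=ctrl.read_camera("wrist");cv2.imwrite("pics/w4.png",c["image"][:,:,::-1])
c={k:np.array(v) for k,v in c.items()}
a=np.radians(-5.3)
for l in((-55.5,89),(14.5,89),(-55.5,-89),(14.5,-89)):
  x=549.2+l[0]*np.cos(a)-l[1]*np.sin(a);y=-.4+l[0]*np.sin(a)+l[1]*np.cos(a);print(proj(c,(x,y,28)))
E
```

```text
t 11.98 tcp [528.9   2.7  66.5] rpy [-179.9   -0.    84.9] w 18.0
shift units now-frame [-0.02  0.01  1.82] target-frame [-0.02  0.01  1.82] turn [-0.01 -0.   -0.01]
[233.37430269  82.32289535]
[408.56354452  83.35867551]
[253.13648691 438.07098066]
[384.27319717 438.86035486]
```

View pics/w4.png

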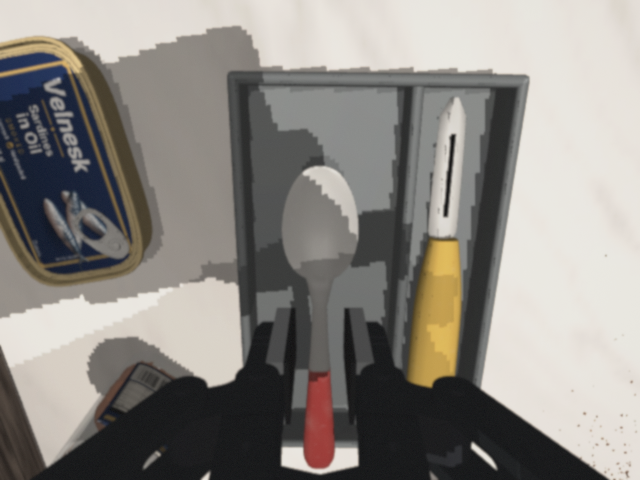

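The spoon sits centred over the wide bay, whose inner walls are at columns 241 and 405, and it is parallel to them. The bay matches the prediction.

>>> {"fn": "arm_command", "kwargs": {"moves": [0,0,0.5,0,0,0,255,0,0,0.5,0,0,0,255,0,0,0.5,0,0,0,255,0,0,0.34,0,0,0,255,0,0,0,0,0,0,255,0,0,0,0,0,0,255,0,0,0,0,0,0,172,0,0,0,0,0,0,172,0,0,0,0,0,0,172,0,0,0,0,0,0,172]}}

```text
time: 12.87
tcp_pos: [529.9, 2.3, 12.0]
orientation: [179.9, 0.0, 85.0]
ft_force: [0.7, -0.6, -1.0]
grip_width: 28.1
gripper_force: 0.0
```

>>> {"fn": "arm_command", "kwargs": {"moves": [0,0,-0.5,0,0,0,172,0,0,-0.8,0,0,0,172,0,0,-0.8,0,0,0,172,0,0,-0.9,0,0,-0.6,172,0,0,0,0,0,-0.6,0,0,0,0,0,0,-0.6,0,0,0,0,0,0,0,0,0,0,0,0,0,0,0]}}

```text
time: 13.53
tcp_pos: [529.4, 2.3, 101.5]
orientation: [180.0, 0.0, 95.7]
ft_force: [-0.2, -0.2, -0.2]
grip_width: 75.0
gripper_force: 0.0
```

```bash
python3 go.py 416.7 65.7 80 95.3
```

```text
t 13.53 tcp [529.4   2.3 101.5] rpy [180.    0.   95.7] w 75.0
shift units now-frame [ 2.48 -3.53  0.71] target-frame [ 2.45 -3.55  0.72] turn [0.   0.   0.07]
```

>>> {"fn": "arm_command", "kwargs": {"moves": [0.41,-0.59,0.12,0,0,0,0,0.41,-0.59,0.12,0,0,0,0,0.41,-0.59,0.12,0,0,0,0,0.41,-0.59,0.12,0,0,0,0,0.41,-0.59,0.12,0,0,0,0,0.41,-0.59,0.12,0,0,0,0,0,0,0,0,0,0,0,0,0,0,0,0,0,0]}}

```text
time: 14.2
tcp_pos: [415.8, 65.2, 79.7]
orientation: [-180.0, 0.1, 95.8]
ft_force: [0.7, 0.9, 0.5]
grip_width: 85.4
gripper_force: 0.0
```

```bash
python3 - <<'E'
from h import *
c=ctrl.read_camera("wrist");cv2.imwrite("pics/w5.png",c["image"][:,:,::-1])
c={k:np.array(v) for k,v in c.items()}
hsv=cv2.cvtColor(c["image"],cv2.COLOR_RGB2HSV)
m=((hsv[...,1]>120)&(hsv[...,0]>100)&(hsv[...,0]<130)).astype(np.uint8)*255
m=cv2.morphologyEx(m,cv2.MORPH_CLOSE,np.ones((15,15)))
ct=max(cv2.findContours(m,0,1)[0],key=cv2.contourArea)[:,0]
print(cv2.minAreaRect(ct))
Q=np.array([ray(c,p,25) for p in ct],np.float32);r=cv2.minAreaRect(Q);print(r,proj(c,(416.7,65.7,25)))
c=ctrl.read_camera("top");cv2.imwrite("pics/t2.png",cv2.resize(c["image"][160:300,130:390,::-1],None,fx=3,fy=3,interpolation=cv2.INTER_CUBIC))
E
python3 go.py 416.7 65.7 10 95.3
```

```text
((322.0, 265.5), (169.0, 102.0), 90.0)
((416.7597961425781, 64.83537292480469), (50.16236114501953, 91.43840789794922), 4.914056301116943) [321.72499858 269.63687982]
t 14.3 tcp [417.1  64.8  80. ] rpy [180.    0.   95.7] w 85.4
shift units now-frame [ 0.03 -0.01  2.33] target-frame [ 0.03 -0.01  2.33] turn [0.01 0.   0.07]
```

View pics/w5.png

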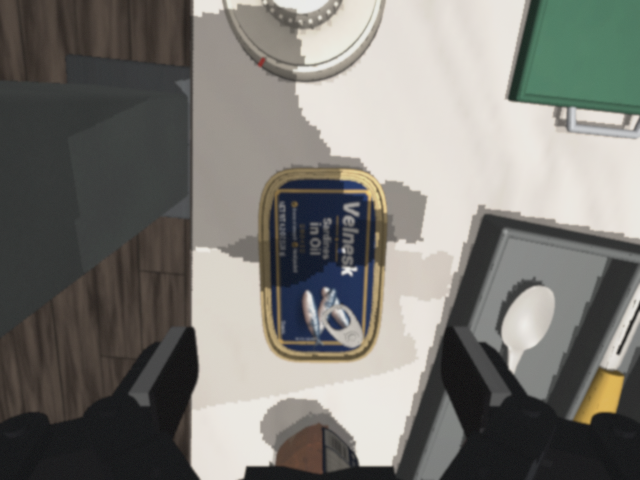

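The fish tin is centred between the open fingers at (322,265) and square to them. The timer is clear, and the spoon lies in its bay.

>>> {"fn": "arm_command", "kwargs": {"moves": [0,0,0.5,0,0,0,0,0,0,0.5,0,0,0,0,0,0,0.5,0,0,0,0,0,0,0.5,0,0,0,0,0,0,0.33,0,0,0,0,0,0,0,0,0,0,0,0,0,0,0,0,0,255,0,0,0,0,0,0,255,0,0,0,0,0,0,255,0,0,0,0,0,0,255,0,0,0,0,0,0,255]}}

```text
time: 15.22
tcp_pos: [417.2, 65.1, 11.2]
orientation: [179.9, 0.0, 95.8]
ft_force: [-2.7, -0.0, 10.0]
grip_width: 57.9
gripper_force: 62.1
```

>>> {"fn": "arm_command", "kwargs": {"moves": [0,0,0,0,0,0,255,0,0,0,0,0,0,255,0,0,-0.3,0,0,0,255,0,0,-0.6,0,0,0,255,0,0,-0.8,0,0,0,255,0,0,-0.8,0,0,0,255,0,0,-0.8,0,0,0.5,255,0,0,0,0,0,0.45,255,0,0,0,0,0,0,255]}}

```text
time: 15.97
tcp_pos: [417.6, 65.1, 111.1]
orientation: [179.8, 0.1, 90.0]
ft_force: [-0.6, -0.0, -1.7]
grip_width: 57.5
gripper_force: 65.0
```

```bash
python3 go.py 543 220.5 110 90
```

```text
t 15.97 tcp [417.6  65.1 111.1] rpy [1.798e+02 1.000e-01 9.000e+01] w 57.5
shift units now-frame [5.18 4.18 0.05] target-frame [5.18 4.18 0.04] turn [ 0.04  0.01 -0.  ]
```

View pics/t2.png

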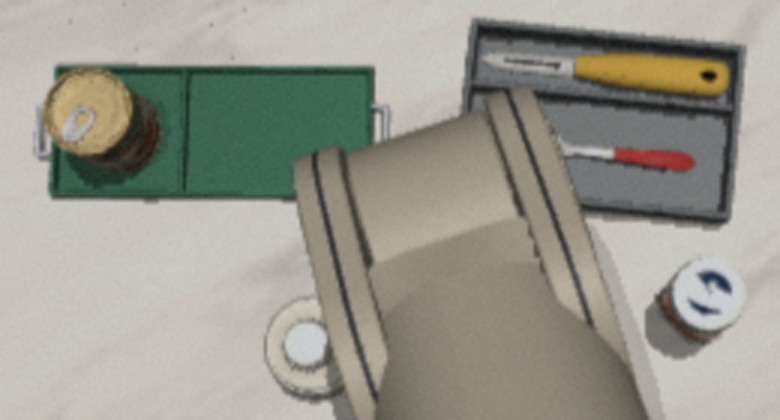

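The top view shows the tall tin standing in the square bay with its lid at (89,114). The spoon is in its bay and the timer hasn't moved.

>>> {"fn": "arm_command", "kwargs": {"moves": [0.65,0.52,0,0,0,0,255,0.65,0.52,0,0,0,0,255,0.65,0.52,0,0,0,0,255,0.65,0.52,0,0,0,0,255,0.65,0.52,0,0,0,0,255,0.65,0.52,0,0,0,0,255,0.65,0.52,0,0,0,0,255,0.65,0.52,0,0,0,0,255,0,0,0,0,0,0,255,0,0,0.6,0,0,0,255,0,0,0.6,0,0,0,255,0,0,0,0,0,0,255]}}

```text
time: 16.97
tcp_pos: [538.7, 220.0, 69.5]
orientation: [-179.7, 0.1, 90.2]
ft_force: [-1.4, -0.8, -1.9]
grip_width: 57.7
gripper_force: 65.0
```

>>> {"fn": "arm_command", "kwargs": {"moves": [0,0,0.5,0,0,0,255,0,0,0.5,0,0,0,255,0,0,0,0,0,0,255,0,0,0,0,0,0,255]}}

```text
time: 17.3
tcp_pos: [540.3, 221.0, 42.2]
orientation: [-179.9, 0.0, 90.1]
ft_force: [-0.2, -0.2, -1.3]
grip_width: 57.7
gripper_force: 65.0
```

```bash
python3 go.py 543 220.5 15.5 90; python3 - <<'E'
from h import *
c=ctrl.read_camera("wrist");cv2.imwrite("pics/w6.png",c["image"][:,:,::-1])
c=ctrl.read_camera("top");c={k:np.array(v) for k,v in c.items()}
print(ray(c,(130+89/3-.3,160+114/3-.3),76))
c=ctrl.read_camera("wrist");c={k:np.array(v) for k,v in c.items()}
print([proj(c,(x,y,12)).round() for x in(501,585) for y in(283,160)])
E
```

```text
t 17.3 tcp [540.3 221.   42.2] rpy [-179.9    0.    90.1] w 57.7
shift units now-frame [-0.02  0.09  0.89] target-frame [-0.02  0.09  0.89] turn [-0.01  0.    0.02]
[541.75774976 327.8952608 ]
[array([221., 152.]), array([238., 403.]), array([429., 152.]), array([408., 403.])]
```

View pics/w6.png

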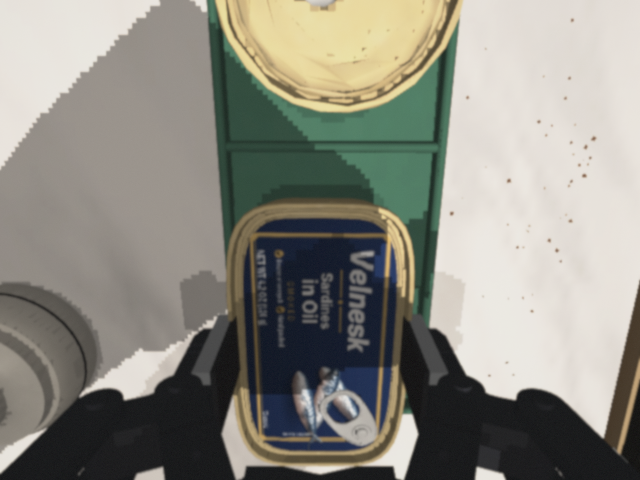

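The fish tin is held square over the long bay. The tray's inner walls at row 150 are at columns 227 and 440, about 3 mm farther in +x than predicted, so I shift +x about 4–5 mm and lower it.

>>> {"fn": "arm_command", "kwargs": {"moves": [0,0.15,0.3,0,0,0,255,0,0,0.3,0,0,0,255,0,0,0.26,0,0,0,255,0,0,0,0,0,0,255,0,0,0,0,0,0,255,0,0,0,0,0,0,255]}}

```text
time: 17.95
tcp_pos: [545.0, 221.3, 16.6]
orientation: [-180.0, 0.0, 90.1]
ft_force: [-0.2, 0.4, -1.8]
grip_width: 57.9
gripper_force: 65.7
```

>>> {"fn": "arm_command", "kwargs": {"moves": [0,0,0,0,0,0,0,0,0,0,0,0,0,0,0,0,0,0,0,0,0,0,0,0,0,0,0,0,0,0,-0.4,0,0,0,0,0,0,-0.8,0,0,0,0,0,0,-0.9,0,0,0,0,0,0,-0.9,0,0,0,0,0,0,-0.9,0,0,0,0,0,0,0,0,0,0,0]}}

```text
time: 18.78
tcp_pos: [547.6, 223.0, 140.6]
orientation: [179.6, -0.2, 90.1]
ft_force: [0.6, 0.8, 0.1]
grip_width: 85.7
gripper_force: 0.0
```

```bash
python3 go.py 424.7 -65 135 90
```

```text
t 18.78 tcp [547.6 223.  140.6] rpy [179.6  -0.2  90.1] w 85.7
shift units now-frame [-9.59 -4.12  0.13] target-frame [-9.6  -4.1   0.19] turn [ 0.07 -0.03  0.02]
```

>>> {"fn": "arm_command", "kwargs": {"moves": [-0.8,-0.34,0,0,0,0,0,-0.8,-0.34,0,0,0,0,0,-0.8,-0.34,0,0,0,0,0,-0.8,-0.34,0,0,0,0,0,-0.8,-0.34,0,0,0,0,0,-0.8,-0.34,0,0,0,0,0,-0.8,-0.34,0,0,0,0,0,-0.8,-0.34,0,0,0,0,0,-0.8,-0.34,0,0,0,0,0,-0.8,-0.34,0,0,0,0,0,-0.8,-0.34,0,0,0,0,0,-0.8,-0.34,0,0,0,0,0]}}

```text
time: 19.78
tcp_pos: [423.0, -67.8, 134.7]
orientation: [180.0, 0.0, 90.1]
ft_force: [0.3, 0.0, 0.4]
grip_width: 85.4
gripper_force: 0.0
```

>>> {"fn": "arm_command", "kwargs": {"moves": [0,0,0,0,0,0,0,0,0,0,0,0,0,0,0,0,0,0,0,0,0]}}

```text
time: 20.03
tcp_pos: [423.9, -66.3, 134.6]
orientation: [180.0, 0.0, 90.1]
ft_force: [-0.5, 0.4, -0.0]
grip_width: 85.2
gripper_force: 0.0
```

```bash
python3 go.py 424.7 -65 45 90; python3 - <<'E'
from h import *
c=ctrl.read_camera("wrist");cv2.imwrite("pics/w7.png",c["image"][:,:,::-1])
c={k:np.array(v) for k,v in c.items()}
print(proj(c,(424.7,-65,98)),proj(c,(424.7,-55,98)))
E
```

```text
t 20.03 tcp [423.9 -66.3 134.6] rpy [180.    0.   90.1] w 85.2
shift units now-frame [0.04 0.03 2.99] target-frame [0.04 0.03 2.99] turn [0.01 0.   0.02]
[321.40967641 282.97332911] [321.52427073 262.76382953]
```

View pics/w7.png

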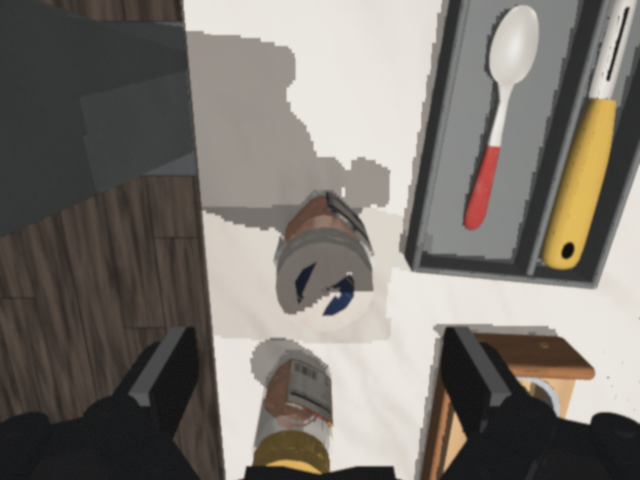

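spice_b's cap is centred at about (326,284), where (321,283) was predicted, so it lies between the fingers. spice_a is clear below it.

>>> {"fn": "arm_command", "kwargs": {"moves": [0.03,0.05,0.6,0,0,0,0,0,0,0.6,0,0,0,0,0,0,0.6,0,0,0,0,0,0,0.6,0,0,0,0,0,0,0.55,0,0,0,0,0,0,0,0,0,0,0,0,0,0,0,0,0,255,0,0,0,0,0,0,255,0,0,0,0,0,0,255,0,0,0,0,0,0,255,0,0,0,0,0,0,255,0,0,0,0,0,0,255]}}

```text
time: 21.08
tcp_pos: [426.1, -65.8, 47.3]
orientation: [179.9, 0.1, 90.1]
ft_force: [-2.5, 2.2, 10.0]
grip_width: 51.3
gripper_force: 60.5
```

>>> {"fn": "arm_command", "kwargs": {"moves": [0,0,0,0,0,0,255,0,0,0,0,0,0,255,0,0,-0.3,0,0,0,255,0,0,-0.8,0,0,0,255,0,0,-1,0,0,0,255,0,0,-1,0,0,0,255,0,0,-0.8,0,0,0,255,0,0,0,0,0,0,255,0,0,0,0,0,0,255]}}

```text
time: 21.83
tcp_pos: [426.0, -66.2, 164.5]
orientation: [179.8, 0.1, 90.1]
ft_force: [-0.7, -0.1, -2.1]
grip_width: 51.4
gripper_force: 63.0
```

```bash
python3 go.py 550 -331 175 87
```

```text
t 21.83 tcp [426.  -66.2 164.5] rpy [1.798e+02 1.000e-01 9.010e+01] w 51.4
shift units now-frame [-8.84  4.12 -0.32] target-frame [-8.6   4.59 -0.35] turn [0.03 0.02 0.52]
```

>>> {"fn": "arm_command", "kwargs": {"moves": [-0.74,0.34,0,0,0,0,255,-0.74,0.34,0,0,0,0,255,-0.74,0.34,0,0,0,0,255,-0.74,0.34,0,0,0,0,255,-0.74,0.34,0,0,0,0,255,-0.74,0.34,0,0,0,0,255,-0.74,0.34,0,0,0,0,255,-0.74,0.34,0,0,0,0,255,-0.74,0.34,0,0,0,0,255,-0.74,0.34,0,0,0,0,255,-0.74,0.34,0,0,0,0,255,-0.7,0.38,0,0,0,0,255]}}

```text
time: 22.83
tcp_pos: [548.8, -332.0, 161.3]
orientation: [-179.9, -0.1, 90.1]
ft_force: [-0.2, 0.7, -1.6]
grip_width: 51.4
gripper_force: 62.9
```

>>> {"fn": "arm_command", "kwargs": {"moves": [0,0,0.5,0,0,0,255,0,0,0.5,0,0,0,255,0,0,0,0,0,0,255,0,0,0,0,0,0,255,0,0,0,0,0,0,255]}}

```text
time: 23.25
tcp_pos: [549.3, -330.6, 133.0]
orientation: [180.0, -0.0, 90.1]
ft_force: [0.6, 0.6, -1.0]
grip_width: 51.5
gripper_force: 63.0
```

```bash
python3 go.py 550 -331 60 90; python3 - <<'E'
from h import *
c=ctrl.read_camera("wrist");cv2.imwrite("pics/w8.png",c["image"][:,:,::-1])
c={k:np.array(v) for k,v in c.items()}
print(proj(c,(549.7,-331,34)),proj(c,(553,-261,34)),proj(c,(556.9,-191.6,34)),proj(c,(556.9,-194.6,108)))
E
```

```text
t 23.25 tcp [ 549.3 -330.6  133. ] rpy [180.   -0.   90.1] w 51.5
shift units now-frame [-0.01  0.02  2.43] target-frame [-0.01  0.02  2.43] turn [ 0.   -0.    0.02]
[320.40694735 242.56062176] [327.02225061 121.49329098] [336.24490816 -24.03743099] [344.25221404 -72.44792589]
```

View pics/w8.png

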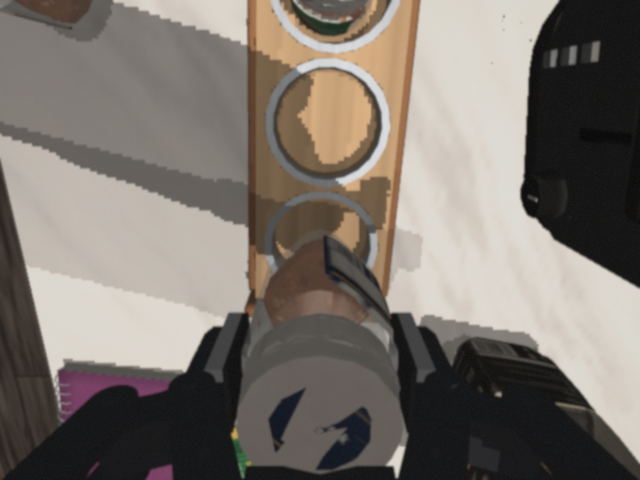

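The mid well's rim is centred at (328,121) and the end well's at about (321,245). Both match the prediction, and the jar hangs straight above the end well.

>>> {"fn": "arm_command", "kwargs": {"moves": [0,0,0.5,0,0,0,255,0,0,0.5,0,0,0,255,0,0,0.5,0,0,0,255,0,0,0.4,0,0,0,255,0,0,0.3,0,0,0,255,0,0,0.3,0,0,0,255,0,0,0,0,0,0,255,0,0,0,0,0,0,255]}}

```text
time: 23.97
tcp_pos: [549.2, -330.9, 57.7]
orientation: [-180.0, -0.0, 90.1]
ft_force: [0.5, 0.4, -1.1]
grip_width: 52.0
gripper_force: 63.0
```

```bash
python3 go.py 550 -331 55 90; python3 -c "
from station import ctrl;print(ctrl.sense()['ft_force'])"
```

```text
t 23.97 tcp [ 549.2 -330.9   57.7] rpy [-180.    -0.    90.1] w 52.0
shift units now-frame [-0.    0.03  0.09] target-frame [-0.    0.03  0.09] turn [-0.   -0.    0.02]
[ 0.50165161  0.37349636 -1.09159172]
```

Free in the well, so I lower a little more, release, retreat and go to spice_a.

>>> {"fn": "arm_command", "kwargs": {"moves": [0,0,0.08,0,0,0,255,0,0,0,0,0,0,255,0,0,0,0,0,0,120,0,0,0,0,0,0,60,0,0,0,0,0,0,0,0,0,0,0,0,0,0,0,0,-0.4,0,0,0,0,0,0,-0.8,0,0,0,0,0,0,-1,0,0,0,0,0,0,-1,0,0,0,0,0,0,-0.2,0,0,0,0,0,0,0,0,0,0,0]}}

```text
time: 24.97
tcp_pos: [550.7, -331.6, 161.1]
orientation: [179.7, 0.2, 90.1]
ft_force: [0.8, -0.4, 0.6]
grip_width: 85.6
gripper_force: 0.0
```

```bash
python3 go.py 406 -187 145 90
```

```text
t 24.97 tcp [ 550.7 -331.6  161.1] rpy [179.7   0.2  90.1] w 85.6
shift units now-frame [ 4.83 -4.82  0.5 ] target-frame [ 4.82 -4.82  0.54] turn [0.05 0.03 0.02]
```

>>> {"fn": "arm_command", "kwargs": {"moves": [0.6,-0.6,0,0,0,0,0,0.6,-0.6,0,0,0,0,0,0.6,-0.6,0,0,0,0,0,0.6,-0.6,0,0,0,0,0,0.6,-0.6,0,0,0,0,0,0.6,-0.6,0.2,0,0,0,0,0.6,-0.6,0.2,0,0,0,0,0.6,-0.6,0.2,0,0,0,0,0,0,0.2,0,0,0,0,0,0,0,0,0,0,0,0,0,0,0,0,0,0,0,0,0,0,0,0,0]}}

```text
time: 25.97
tcp_pos: [405.4, -187.8, 133.3]
orientation: [180.0, -0.0, 90.1]
ft_force: [-0.1, -0.1, -0.3]
grip_width: 85.1
gripper_force: 0.0
```

```bash
python3 go.py 406 -187 46 90; python3 - <<'E'
from h import *
c=ctrl.read_camera("wrist");cv2.imwrite("pics/w9.png",c["image"][:,:,::-1])
c={k:np.array(v) for k,v in c.items()}
print(proj(c,(406,-187,100)),proj(c,(406,-177,100)))
hsv=cv2.cvtColor(c["image"],cv2.COLOR_RGB2HSV)
m=((hsv[...,1]>150)&(hsv[...,0]>15)&(hsv[...,0]<32)).astype(np.uint8)*255;m[:,480:]=0
m=cv2.morphologyEx(m,cv2.MORPH_CLOSE,np.ones((15,15)))
ct=max(cv2.findContours(m,0,1)[0],key=cv2.contourArea);print(cv2.boundingRect(ct),cv2.minEnclosingCircle(ct))
cv2.imwrite("pics/t3.png",cv2.resize(ctrl.read_camera("top")["image"][160:300,270:530,::-1],None,fx=3,fy=3,interpolation=cv2.INTER_CUBIC))
E
```

```text
t 25.97 tcp [ 405.4 -187.8  133.3] rpy [180.   -0.   90.1] w 85.1
shift units now-frame [0.03 0.02 2.91] target-frame [0.03 0.02 2.91] turn [ 0.   -0.    0.01]
[321.02865469 287.0456823 ] [321.11851104 266.59597394]Traceback (most recent call last):
  File "<stdin>", line 8, in <module>
ValueError: max() iterable argument is empty
```

View pics/w9.png

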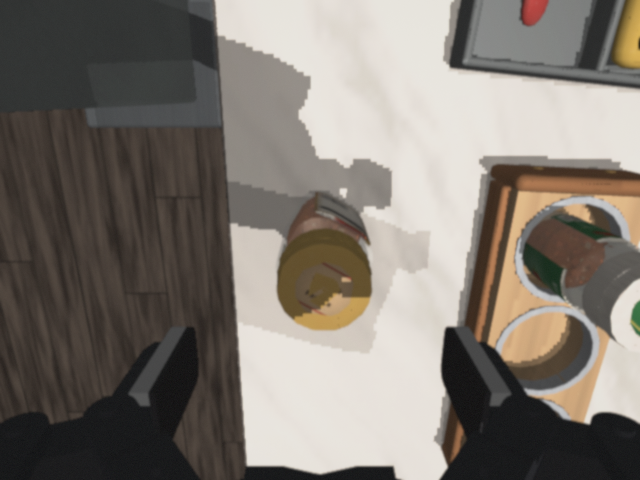

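spice_a's cap is centred at about (325,284), within 2 mm of the prediction. The fingers clear the rack.

>>> {"fn": "arm_command", "kwargs": {"moves": [0.06,0.06,0.6,0,0,0,0,0,0,0.6,0,0,0,0,0,0,0.6,0,0,0,0,0,0,0.6,0,0,0,0,0,0,0.5,0,0,0,0,0,0,0,0,0,0,0,0,0,0,0,0,0,255,0,0,0,0,0,0,255,0,0,0,0,0,0,255,0,0,0,0,0,0,255,0,0,0,0,0,0,255,0,0,0,0,0,0,255]}}

```text
time: 27.02
tcp_pos: [407.7, -186.0, 47.8]
orientation: [179.9, 0.1, 90.1]
ft_force: [-1.4, 1.1, 8.5]
grip_width: 48.1
gripper_force: 61.2
```

>>> {"fn": "arm_command", "kwargs": {"moves": [0,0,0,0,0,0,255,0,0,0,0,0,0,255,0,0,-0.3,0,0,0,255,0,0,-0.8,0,0,0,255,0,0,-1,0,0,0,255,0,0,-1,0,0,0,255,0,0,-0.9,0,0,0,255,0,0,0,0,0,0,255,0,0,0,0,0,0,255]}}

```text
time: 27.77
tcp_pos: [407.6, -185.9, 168.4]
orientation: [179.8, 0.2, 90.1]
ft_force: [0.1, -1.0, -2.2]
grip_width: 47.8
gripper_force: 62.3
```

```bash
python3 go.py 553 -261 165 90
```

```text
t 27.77 tcp [ 407.6 -185.9  168.4] rpy [179.8   0.2  90.1] w 47.8
shift units now-frame [-2.51  4.84  0.14] target-frame [-2.5   4.85  0.11] turn [0.03 0.03 0.02]
```

>>> {"fn": "arm_command", "kwargs": {"moves": [-0.31,0.6,0,0,0,0,255,-0.31,0.6,0,0,0,0,255,-0.31,0.6,0,0,0,0,255,-0.31,0.6,0,0,0,0,255,-0.31,0.6,0,0,0,0,255,-0.31,0.6,0,0,0,0,255,-0.31,0.6,0,0,0,0,255,-0.31,0.6,0,0,0,0,255,0,0,0,0,0,0,255,0,0,0.4,0,0,0,255,0,0,0,0,0,0,255,0,0,0,0,0,0,255]}}

```text
time: 28.77
tcp_pos: [549.4, -258.9, 152.7]
orientation: [-179.8, -0.1, 90.1]
ft_force: [-0.7, -0.3, -0.1]
grip_width: 48.2
gripper_force: 62.4
```

```bash
python3 go.py 553 -261 57 90; python3 - <<'E'
from h import *
c=ctrl.read_camera("wrist");cv2.imwrite("pics/w10.png",c["image"][:,:,::-1])
c={k:np.array(v) for k,v in c.items()}
print(proj(c,(553,-261,34)),proj(c,(556.9,-191.6,34)),proj(c,(556.9,-191.6,108)))
E
```

```text
t 28.77 tcp [ 549.4 -258.9  152.7] rpy [-1.798e+02 -1.000e-01  9.010e+01] w 48.2
shift units now-frame [-0.07  0.13  3.19] target-frame [-0.07  0.12  3.19] turn [-0.03 -0.01  0.02]
[325.71984615 235.36006124] [333.28974039 123.8857069 ] [338.04050226 134.42542877]
```

View pics/w10.png

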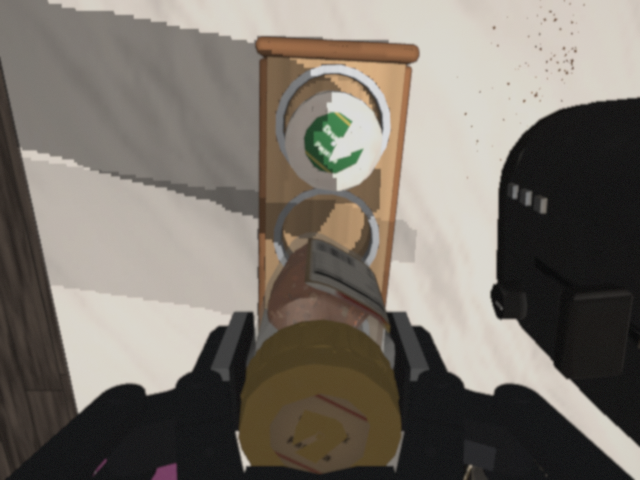

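The mid well is at about (326,240) and jar c is untouched. The held jar is about 3 mm short in x, so I correct that while lowering.

>>> {"fn": "arm_command", "kwargs": {"moves": [-0.06,0.1,0.5,0,0,0,255,0,0,0.5,0,0,0,255,0,0,0.5,0,0,0,255,0,0,0,0,0,0,255,0,0,0,0,0,0,255,0,0,0,0,0,0,255]}}

```text
time: 29.32
tcp_pos: [554.1, -261.5, 110.0]
orientation: [180.0, 0.0, 90.1]
ft_force: [-0.9, -0.4, -0.2]
grip_width: 48.1
gripper_force: 62.4
```

```bash
python3 go.py 553 -261 57 90; python3 - <<'E'
from h import *
c=ctrl.read_camera("wrist");cv2.imwrite("pics/w11.png",c["image"][:,:,::-1])
c={k:np.array(v) for k,v in c.items()}
print(proj(c,(553,-261,34)),proj(c,(553,-231,34)),proj(c,(556.9,-191.6,34)),proj(c,(556.9,-161.6,34)))
g=c["image"][:300,:].astype(int);sp=g.max(2)-g.min(2)
# grey rim on wood: low saturation along column 326/333
for u in(int(proj(c,(553,-231,34))[0]),int(proj(c,(556.9,-161.6,34))[0])):
    print(u,np.flatnonzero((sp[:,u]<25)&(g[:,u].mean(1)>110)))
E
```

```text
t 29.32 tcp [ 554.1 -261.5  110. ] rpy [180.    0.   90.1] w 48.1
shift units now-frame [ 0.02 -0.04  1.77] target-frame [ 0.02 -0.04  1.77] turn [0.01 0.   0.02]
[317.48701278 254.70709669] [317.59397714 201.23122486] [325.61669339 123.59959449] [326.12492369  57.91937033]
317 [  0   1   2   3   4   5   6   7   8   9  10  11  12  13  14  15  16  17
  18  19  20  52  53  54  55  56  57  58  59  60  61  62  82  83  84  85
  86  87  88  89  90  91  92  93  94  95  96  97  98  99 100 101 102 103
 104 105 106 107 108 132 133 134 135 136 187 188 189 190 191 192 193 194
 195 196 197 198 199 200 201 202 203 204 205 206 207]
326 [  0   1   2   3   4   5   6   7   8   9  10  11  12  13  14  15  16  17
  18  19  20  52  53  54  55  56  57  58  59  60  61  62  82  83  84  85
  86  87  88  89  90  91  92  93  94  95  96  97  98  99 100 101 102 103
 104 105 106 107 141 142 143 144 145 146 147 148 149 151 152 153 154 155
 156 157 158 159 160 161 162 163 164 165 166 167 168 169 189 190 191 192
 193 194 195 196 197 198 199 200 201 202 203 204 205 206 207 208 209]
```

The well rim rows match the prediction, so lower, release and retreat.

>>> {"fn": "arm_command", "kwargs": {"moves": [0,-0.03,0.4,0,0,0,255,0,0,0.4,0,0,0,255,0,0,0.4,0,0,0,255,0,0,0.3,0,0,0,255,0,0,0.28,0,0,0,255,0,0,0,0,0,0,255,0,0,0,0,0,0,255,0,0,0,0,0,0,255]}}

```text
time: 30.03
tcp_pos: [552.8, -261.2, 55.3]
orientation: [-180.0, -0.0, 90.1]
ft_force: [0.7, -0.1, -1.9]
grip_width: 48.2
gripper_force: 61.8
```

>>> {"fn": "arm_command", "kwargs": {"moves": [0,0,0,0,0,0,120,0,0,0,0,0,0,60,0,0,0,0,0,0,0,0,0,0,0,0,0,0,0,0,-0.4,0,0,0,0,0,0,-0.8,0,0,0,0,0,0,-1,0,0,0,0,0,0,-1,0,0,0,0,0,0,-0.2,0,0,0,0,0,0,0,0,0,0,0]}}

```text
time: 30.87
tcp_pos: [554.5, -261.8, 161.5]
orientation: [179.7, 0.2, 90.1]
ft_force: [0.0, -0.5, 0.0]
grip_width: 85.0
gripper_force: 0.0
```

>>> {"fn": "arm_command", "kwargs": {"moves": [0.5,-0.9,0,0,0,0,0,0.5,-0.9,0,0,0,0,0,0.5,-0.9,0,0,0,0,0,0.5,-0.9,0,0,0,0,0,0,0,0,0,0,0,0,0,0,0,0,0,0,0,0,0,0,0,0,0,0]}}

```text
time: 31.45
tcp_pos: [444.9, -202.0, 157.7]
orientation: [180.0, 0.0, 90.1]
ft_force: [-0.4, -0.1, -0.1]
grip_width: 85.4
gripper_force: 0.0
```

```bash
python3 - <<'E'
from h import *
a=ctrl.read_camera("side")["image"][90:370,200:460,::-1];cv2.imwrite("pics/s4.png",cv2.resize(a,None,fx=2,fy=2,interpolation=cv2.INTER_CUBIC))
cv2.imwrite("pics/t4.png",cv2.resize(ctrl.read_camera("top")["image"][160:300,130:530,::-1],None,fx=2,fy=2,interpolation=cv2.INTER_CUBIC))
E
```

```text
(no output)
```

View pics/t4.png

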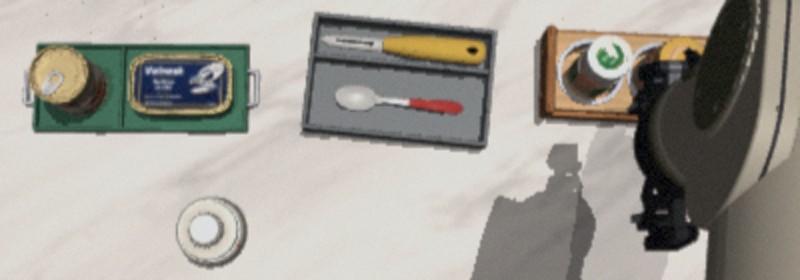

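In this view the tall tin, fish tin and spoon are all in place and the timer hasn't moved. I have now gone over the limit: 16 pictures viewed against 14. I'll view no more, and check the rack by numbers with the arm out of the way.

>>> {"fn": "arm_command", "kwargs": {"moves": [0.9,-0.1,0,0,0,0,0,0.9,0,0,0,0,0,0,0.9,0,0,0,0,0,0,0.9,0,0,0,0,0,0,0.9,0,0,0,0,0,0,0.9,0,0,0,0,0,0,0.9,0,0,0,0,0,0,0.9,0,0,0,0,0,0,0.9,0,0,0,0,0,0,0.9,0,0,0,0,0,0,0,0,0,0,0,0,0]}}

```text
time: 32.47
tcp_pos: [441.6, 74.0, 158.2]
orientation: [179.9, -0.2, 90.5]
ft_force: [0.2, -0.1, 0.6]
grip_width: 85.2
gripper_force: 0.0
```

```bash
python3 - <<'E'
from h import *
c=ctrl.read_camera("top");c={k:np.array(v) for k,v in c.items()}
I=c["image"];hsv=cv2.cvtColor(I,cv2.COLOR_RGB2HSV);H,S,V=[hsv[...,i] for i in range(3)]
exp={"a":(553,-261,108),"b":(550,-331,106),"c":(556.9,-191.6,108)}
for n,X in exp.items():
    p=proj(c,X);m=((S>140)&(V>140)&(H>15)&(H<32)) if n=="a" else (S<45)&(V>185)
    k=np.zeros(m.shape,np.uint8);u,v=p.round().astype(int);k[v-18:v+19,u-18:u+19]=m[v-18:v+19,u-18:u+19]*255
    k=cv2.morphologyEx(k,cv2.MORPH_CLOSE,np.ones((5,5)));k=cv2.morphologyEx(k,cv2.MORPH_OPEN,np.ones((5,5)))
    ct=max(cv2.findContours(k,0,1)[0],key=cv2.contourArea);(q,r)=cv2.minEnclosingCircle(ct)
    print(n,"exp px",p.round(1),"got",np.round(q,1),round(r,1),"xy",ray(c,q,X[2]).round(1))
q=ray(c,(130+181/2,160+84/2),29);print("fish",q)
k=((S>90)&((H<8)|(H>172))).astype(np.uint8)*255;k[:,:280]=0;k[:,390:]=0;k[:170]=0;k[240:]=0
ct=max(cv2.findContours(k,0,1)[0],key=cv2.contourArea)[:,0]
print("spoon red",cv2.minAreaRect(np.array([ray(c,p,9) for p in ct],np.float32)))
print(ctrl.sense()["ft_force"],ctrl.sense()["time"],ctrl.sense()["tcp_pos"])
E
```

```text
a exp px [471.3 188.8] got [470.9 189.2] 11.4 xy [ 552.1 -260.3]
b exp px [508.7 190.7] got [509. 191.] 25.5 xy [ 549.4 -331.5]
c exp px [433.7 186.7] got [434.  176.1] 19.3 xy [ 577.  -192.7]
fish [543.32501453 219.98600343]
spoon red ((526.6895141601562, -37.384239196777344), (52.19911575317383, 11.801875114440918), 81.87508392333984)
[-1.12664405 -0.53422602  0.57551871] 32.5167 [441.70171624  71.35443518 158.00103976]
```

```bash
python3 - <<'E'
from h import *
c=ctrl.read_camera("top");c={k:np.array(v) for k,v in c.items()}
S=cv2.cvtColor(c["image"],cv2.COLOR_RGB2HSV)[...,1]
for n,X in(("b",(550,-331,106)),("c",(555,-193,108))):
    u,v=proj(c,X).round().astype(int);g=cv2.resize(S[v-17:v+18,u-17:u+18],None,fx=4,fy=4,interpolation=cv2.INTER_CUBIC)
    k=cv2.HoughCircles(g,cv2.HOUGH_GRADIENT,1,20,param1=150,param2=15,minRadius=45,maxRadius=60)
    k=k if k is None else k[0][:3]
    for q in ([] if k is None else k):
        p=(u-17+(q[0]+.5)/4-.5,v-17+(q[1]+.5)/4-.5);print(n,q,ray(c,p,X[2]).round(1))
# top vs original picture for c
o=cv2.imread("pics/top0.png")[:,:,::-1];print("c patch diff",np.abs(o[170:212,408:444].astype(int)-c["image"][170:212,408:444]).mean(),"timer diff",np.abs(o[255:300,215:256].astype(int)-c["image"][255:300,215:256]).mean())
E
```

```text
c [64.5 71.5 52.8] [ 553.4 -191.5]
c patch diff 10.660934744268078 timer diff 48.176151761517616
```

```bash
python3 - <<'E'
from h import *
for n in("top","side"):
    c=ctrl.read_camera(n);c={k:np.array(v) for k,v in c.items()}
    hsv=cv2.cvtColor(c["image"],cv2.COLOR_RGB2HSV)
    u,v=proj(c,(550,-331,106)).round().astype(int);print(n,u,v)
    m=(hsv[...,1]<60)&(hsv[...,2]>130)
    for r in range(v-16,v+22):print(r,"".join("b" if 100<hsv[r,x,0]<130 and hsv[r,x,1]>80 else "W" if m[r,x] else "." for x in range(u-22,u+23)))
E
```

```text
top 509 191
175 WWWWWWWWWWWWWWWWWWWWWWWWWWWWWWWWWWWWWWWWWWWWW
176 WWWWWWWWWWWWWWWWWWWWWWWWWWWWWWWWWWWWWWWWWWWWW
177 WWWWWWWWWWWWWWWWWWWWWWWWWWWWWWWWWWWWWWWWWWWWW
178 WWWWWWWWWWWWWWWWWWWWWWWWWWW....WWWWWWWWWWWWWW
179 .................WWWWWWWWW......WWWWWWWWWWWWW
180 .................WWWWWWWWW......WWWWWWWWWWWWW
181 ..............WWWWWWWWWWWWWW....WWWWWWWWWWWWW
182 ........W....WWWWWWWWWWWWWWWW...WWWWWWWWWWWWW
183 ..WWWWWWWWW..WWWWWWWWWWWWWWWWW..WWWWWWWWWWWWW
184 WWWWWWWWW...WWWWWWW..WWWWWWWWWW.WWWWWWWWWWWWW
185 WWW........WWWWWWW....b..WWWWWWWWWWWWWWWWWWWW
186 W..........WWWWWWWW.bbbbb..WWWWWWWWWWWWWWWWWW
187 ..........WWWWWWWWWWb...bbb.WWWWWWWWWWWWWWWWW
188 ..........WWWWWWWWWW..WW.bbbWWWWWWWWWWWWWWWWW
189 ..........WWWWWWWWWWWWWWW.bb.WWWWWWWWWWWWWWWW
190 ..........WWWWWWWWWWWWWWWW...WWWWWWWWWWWWWWWW
191 ..........WWWWWWWWWWWWWWWWWW.WWWWWWWWWWWWWWWW
192 ..........WWWWWWWWWWWWWWWWWWWWWWWWWWWWWWWWWWW
193 ..........WWWWWWWWWWWWWWWWWWWWWWWWWWWWWWWWWWW
194 ..........WWWWWW.WWWWWWWWWWWWWWWWWWWWWWWWWWWW
195 ..........WWWWWW....WWWWWWWWWWWWWWWWWWWWWWWWW
196 ...........WWWWWW..b..WWWWWWWWWWWW
[... 2024 characters left out ...]

134 ...............................WWWWWWWWWWWWWW
135 ..............................WWWWWWWWWWWWWWW
136 ..............................WWWWWWWWWWWWWWW
137 ..............................WW.WWWWWWWWWWWW
138 .....................WW..............WWWWWWWW
139 .....................WWWWW...............WWWW
140 .....................WWWWWW................WW
141 ...........................................WW
142 ...........................................WW
143 ................................W.........WWW
144 ................................WW........WWW
145 ................................WW........WWW
146 .................................WW.......WWW
147 .................................WW.......WWW
```

```bash
python3 -c "
from station import ctrl;print(ctrl.finish_job())"
```

```text
the job is handed in; nothing more can be done
None
```

The job is handed in at about 33 s of the allowed 128 s: by the cameras both tins, both jars and the teaspoon are in their places, jar c is in its well and the timer was unmoved when last seen, but I viewed 16 pictures against the limit of 14, and no verdict came back.

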